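# Sort tagged brackets into pass and reject nests

### The job

On the welding bench, put the bracket with the green tags into the green-rimmed pass nest and the bracket with the red tags into the red-rimmed reject nest. Each must end lying flat on its base on the nest's floor, near the middle, its web in line with the nest's long side. Set them down, do not drop them.

Things in the scene. Friction and masses are not known exactly. Their poses are not given: they have to be found in the camera images.
- green_tag_bracket: Loose steel T-bracket, green tags (passed), 0.5 kg. Base 80 x 60 x 8 mm; upright web along its middle, 70 mm long, 8 mm thick, top 56 mm above the underside. Tags on the base beside the web (46 x 20 mm) and on the web's top edge. Origin: centre of underside; x along the web, y across it, z up. Stands flat on the table in a row with the other tagged bracket and one without tags.
- red_tag_bracket: Loose steel T-bracket, red tags (rejected), 0.5 kg. Base 80 x 60 x 8 mm; upright web along its middle, 70 mm long, 8 mm thick, top 56 mm above the underside. Tags on the base beside the web (46 x 20 mm) and on the web's top edge. Origin: centre of underside; x along the web, y across it, z up. Stands flat on the table in a row with the other tagged bracket and one without tags.
- pass_nest: The pass nest: shallow open tray fixed to the table, aluminium floor, green rim. Outside 128 x 108 mm, inside 112 x 92 mm; floor 6 mm and rim top 18 mm above the table. Origin: centre of its underside, at table height; x along the long side, y along the short, z up. The two nests may swap sides and are turned a little.
- reject_nest: The reject nest: shallow open tray fixed to the table, aluminium floor, red rim. Outside 128 x 108 mm, inside 112 x 92 mm; floor 6 mm and rim top 18 mm above the table. Origin: centre of its underside, at table height; x along the long side, y along the short, z up. The two nests may swap sides and are turned a little.
Not all that is in view belongs to the job. Leave any purple look-alike of the reject_nest alone.

How it is judged:
By the outcome, as a careful person would: the job done as asked, in the order asked, and still so for the second after the job is handed in, with the robot touching nothing.
It also fails if it takes over 56 s, if anything falls off the work surface, if the arm or the gripper's body presses on something with over 40 N, if the wrist force passes 120 N, or if a joint passes its speed limit or range.

### The arm

A 6-joint arm with a two-finger parallel gripper is mounted at the origin on the work surface. World frame = base frame: x ahead of the robot, y to its left, z up, the work surface at z = 0. Lengths are in m, angles in rad, forces in N, time in s.
With the tool pointing down it reaches from about 0.35 to 0.975 m from the base axis. Payload 4.9 kg.
Tool frame: the origin (TCP) lies midway between the tips of the shut fingers; the grasp point (between the pads) lies 19 mm behind it; z points along the fingers, y is the line along which they close (so a half turn about z gives the same grasp; the last joint's range is limited). The gripper opens to 85 mm and grips with 20 to 120 N. Pads are 22 mm wide; open, the fingers measure 114 mm over their backs; the gripper's body (76 mm by 85 mm) begins 54 mm behind the grasp point. The pads swing forward as they close: fully open they stand 13 mm farther back than shut.
Start: joints at [-1.426, 0.053, 1.613, -0, 1.476, -0.119], TCP at [0.163, -0.603, 0.231] pointing down, gripper open.
Joint ranges: [-3.01, 3.01], [-1.01, 2.22], [0.06, 2.58], [-1.02, 4.17], [0.09, 2.62], [-3.14, 3.14]. Speed limits (rad/s): [2.57, 2.57, 3.14, 3.14, 3.14, 3.14].

### API

Orientations are given as a rotation vector (axis times angle).
In Python, from station import ctrl, optics, job gives the robot as it stands.
- The arm moves only by the shell command python3 -m jog 'ROWS' [OPENING] [FORCE]. ROWS is JSON, a list of rows, each a list of 2 entries, a list of its own where there are three numbers: the shift along the tool's x, y, z in m, then the turn, a rotation vector about the tool's x, y, z in rad. A call has 1 to 5 rows; each row is the pose to reach, as a shift and turn from the pose commanded when the call began, along the tool's axes at that moment; what a row does not reach only later rows make up. A row lasts 1/10 s, in which the tool goes at most 50 mm and 8.59 degrees, less where a joint would pass 70% of its speed; a pose out of reach is approached as far as the arm can. A call with a gripper value outside its range is refused whole. OPENING is the opening, from 0 (shut) to 1 (fully open), set as the call begins (- or left out, the last holds). The fingers move at their own pace and stop on an object; FORCE is the grip in N (left out, the last holds). Time passes only in rows, so rows that repeat a pose let the fingers close. It gives the time, the measured TCP pose, the force, the opening and the grip force at its end, in the units of the state.
- ctrl.get_obs(): the state, without advancing time (a new reading comes with each control period).
- optics.get_image(name): name is "side" or "top" or "wrist"; returns a dict with "image" (480x640x3 uint8, blue, green, red), "fx", "fy", "cx", "cy" (pixels), "D" ([k1, k2, p1, p2, k3] as OpenCV has them; the pictures are not rectified), "rvec" (rotation vector, rad) and "tvec" (3), from world to camera coordinates, as OpenCV has them; the wrist camera has in their place "mount" (4x4, takes a point from camera to tool coordinates, whose origin is the TCP and whose axes are the flange's). Camera axes: x right, y down, z forward; pixel columns grow to the right and rows downward; lengths in m; the calibration is good to about 2 mm. A picture is of the moment at which its call begins: read the wrist's pose just before it. There is no depth.
- job.finish_job(): hands the job in; it is judged then, once.
The state is a dict: "t": time; "q": joint angles; "dq": joint speeds; "effort": joint torques, N m; "tool_pos": TCP position; "tool_rot": TCP orientation; "contact_force": force on the tool from outside, world axes, zero at the start; "wrist_torque": the same for the moment, N m; "opening": finger opening in m; "grip_force": force on a finger pad.
Only numpy, scipy, OpenCV 4.12 (cv2) and the standard library are available. Lean on these libraries where they do the work, as an engineer would, in place of code of your own. Each camera call takes 0.05 s, during which the arm holds its last target. There are 200 camera calls.

## Working session

There is one attempt and no reset: what is moved stays moved. The work goes in short steps, Python scripts to look and compute and a shell command to move; the robot and the scene stay as the last step left them, time stands still between calls to the robot, and variables do not carry over. Pictures are saved under pics/ and viewed, at most 10 in all, crops included, and the job is handed in when it is done.

```bash
ls; mkdir -p pics; python3 - <<'E'
from station import ctrl, optics
import cv2,pickle
o=ctrl.get_obs();print(o)
for n in("top","side"):
    d=optics.get_image(n);cv2.imwrite(f"pics/{n}0.png",d["image"]);pickle.dump(d,open(f"{n}0.pkl","wb"))
    print({k:v for k,v in d.items() if k!="image"})
E
```

```text
pics
{'t': 0.0, 'q': array([-1.42596465e+00,  5.33853661e-02,  1.61430535e+00, -8.55765513e-06,
        1.47598118e+00, -1.19003935e-01]), 'dq': array([-0.00096036, -0.00010069, -0.0003339 , -0.00017211, -0.00152749,
        0.0009863 ]), 'effort': array([-2.82698975e-04, -3.93686557e+01, -3.70173132e+01, -7.98338419e-05,
        6.98415228e-03, -9.40680962e-06]), 'tool_pos': array([ 0.16289597, -0.60275307,  0.23003856]), 'tool_rot': array([-3.11223573e+00, -4.12958860e-01,  5.55190868e-05]), 'contact_force': array([ 0.36535471, -0.74641635,  0.28396802]), 'wrist_torque': array([ 0.00099616, -0.04689786,  0.03288521]), 'grip_force': 0.0, 'opening': 0.08548055149966051}
{'fx': 469.7034868999069, 'fy': 469.7034868999069, 'cx': 311.0993513062244, 'cy': 243.50503845222082, 'D': array([0.01219022, 0.        , 0.        , 0.        , 0.        ]), 'rvec': array([ 2.14010637, -2.16267972,  0.10592625]), 'tvec': array([0.01493726, 0.46206437, 0.82996596])}
{'fx': 467.60111591055374, 'fy': 467.60111591055374, 'cx': 309.65224565419766, 'cy': 235.36169501113045, 'D': array([-0.12643937,  0.        ,  0.        ,  0.        ,  0.        ]), 'rvec': array([ 0.27942041, -2.58703249,  1.51344144]), 'tvec': array([0.44951173, 0.09969639, 0.83838533])}
```

View pics/top0.png

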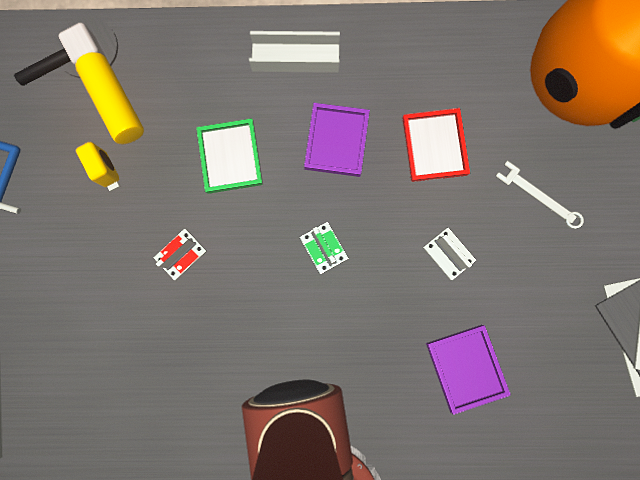

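View pics/side0.png

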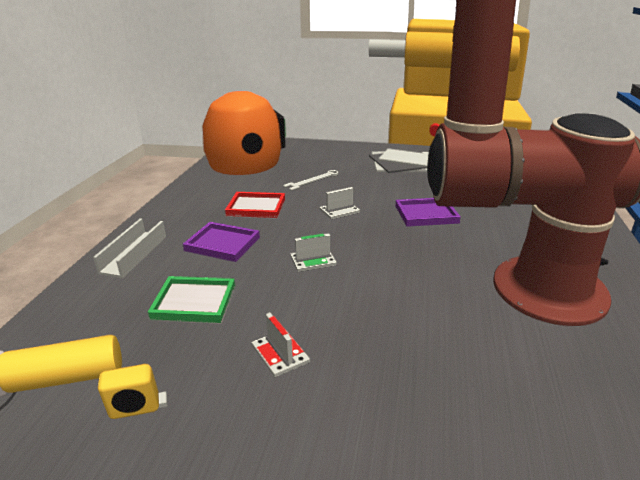

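Top view: the red-tag bracket is at (180,254), the green-tag one at (324,247) and the untagged one at (449,254). The green-rimmed nest is at (230,156) and the red-rimmed one at (436,145). The purple look-alikes at (337,140) and (468,369) stay untouched. Only the rims and tags with a true green or red hue fit the description.

```bash
cat > h.py <<'E'
import numpy as np,cv2
from scipy.spatial.transform import Rotation as R
def cam(d,obs=None):
    if "mount" in d:
        T=np.eye(4);T[:3,:3]=R.from_rotvec(obs["tool_rot"]).as_matrix();T[:3,3]=obs["tool_pos"]
        T=T@np.array(d["mount"]);return T[:3,:3],T[:3,3]
    Rm=R.from_rotvec(d["rvec"]).as_matrix();return Rm.T,-Rm.T@d["tvec"]
def pts(d,px,z,obs=None):
    A,c=cam(d,obs);K=np.array([[d["fx"],0,d["cx"]],[0,d["fy"],d["cy"]],[0,0,1]])
    n=cv2.undistortPoints(np.float64(px).reshape(-1,1,2),K,np.array(d["D"],float)).reshape(-1,2)
    r=np.c_[n,np.ones(len(n))]@A.T
    return (c+r*((z-c[2])/r[:,2])[:,None])[:,:2]
def mask(im,col):
    h=cv2.cvtColor(im,cv2.COLOR_BGR2HSV);H,S,V=cv2.split(h)
    hue=(H>50)&(H<75) if col=="green" else (H<4)|(H>176)
    return (hue&(S>140)&(V>60)).astype(np.uint8)*255
def blobs(m,amin=30):
    cs,_=cv2.findContours(m,cv2.RETR_EXTERNAL,cv2.CHAIN_APPROX_NONE)
    return sorted([c for c in cs if cv2.contourArea(c)>amin],key=cv2.contourArea,reverse=True)
def rect(p):
    (x,y),(w,h),a=cv2.minAreaRect(np.float32(p*1000))
    if w<h:w,h,a=h,w,a+90
    return np.array([x/1000,y/1000]).round(4),round(w,1),round(h,1),round((a+90)%180-90,1)
E
python3 - <<'E'
from h import *;import pickle
d=pickle.load(open("top0.pkl","rb"))
print("cam",cam(d)[1])
for col in("green","red"):
    for c in blobs(mask(d["image"],col)):
        px=c.reshape(-1,2).mean(0).round();A=cv2.contourArea(c)
        print(col,px,A,rect(pts(d,c,.018 if A>1500 else .008)))
im=d["image"];g=cv2.inRange(im,(130,130,130),(255,255,255))
w=cv2.resize(im[215:295,130:490],None,fx=2.2,fy=2.2,interpolation=3);cv2.imwrite("pics/crop.png",w)
E
```

```text
cam [ 0.36126124 -0.00610601  0.87864847]
green [228. 156.] 3574.5 (array([0.6332, 0.1646]), 130.2, 107.5, 8.5)
green [328. 243.] 316.0 (array([ 0.4656, -0.0227]), 50.3, 28.3, 28.7)
green [315. 252.] 199.0 (array([0.4483, 0.0032]), 44.9, 18.4, 28.7)
red [436. 144.] 3833.0 (array([ 0.6485, -0.2256]), 130.9, 110.0, 5.9)
red [186. 261.] 222.5 (array([0.4353, 0.2453]), 44.3, 18.9, -44.7)
red [171. 248.] 214.0 (array([0.4591, 0.274 ]), 53.6, 19.2, -46.5)
```

View pics/crop.png

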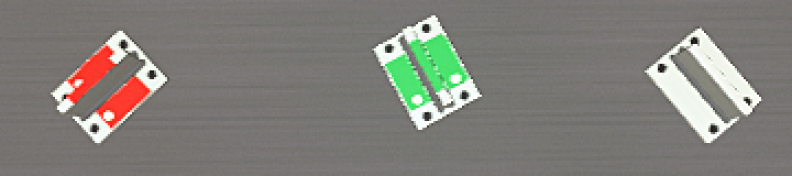

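The crop confirms it: the green-tag bracket is the middle one, the red-tag bracket is on the left, and the right one has no tags. Next I go above the green-tag bracket.

```bash
S='[[0.1462,-0.1656,0.01],[0,0,0]]'; 
python3 -m jog '[[[0.1462,-0.1656,0.01],[0,0,0]],[[0.1462,-0.1656,0.01],[0,0,0]],[[0.1462,-0.1656,0.01],[0,0,0]],[[0.1462,-0.1656,0.01],[0,0,0]],[[0.1462,-0.1656,0.01],[0,0,0]]]' 0.6 && \
python3 -m jog '[[[0.1462,-0.1656,0.01],[0,0,0]],[[0.1462,-0.1656,0.01],[0,0,0]],[[0.1462,-0.1656,0.01],[0,0,0]],[[0.1462,-0.1656,0.01],[0,0,0]],[[0.1462,-0.1656,0.01],[0,0,0]]]' && \
python3 -m jog '[[[0.1462,-0.1656,0.01],[0,0,-0.237]],[[0.1462,-0.1656,0.01],[0,0,-0.237]],[[0.1462,-0.1656,0.01],[0,0,-0.237]],[[0.1462,-0.1656,0.01],[0,0,-0.237]],[[0.1462,-0.1656,0.01],[0,0,-0.237]]]'
cat > go.py <<'E'
# python3 go.py x y z yawdeg -> shift and turn in tool axes from the present pose
import sys,numpy as np
from station import ctrl
from scipy.spatial.transform import Rotation as R
x,y,z,a=map(float,sys.argv[1:]);o=ctrl.get_obs();C=R.from_rotvec(o["tool_rot"])
T=R.from_euler("z",a,degrees=True)*R.from_euler("x",180,degrees=True)
s=C.inv().apply(np.array([x,y,z])-o["tool_pos"])
print("t",round(o["t"],2),"shift",s.round(4),abs(np.linalg.norm(s)).round(3),"turn",(C.inv()*T).as_rotvec().round(3))
E
cat > look.py <<'E'
import sys;from h import *;from station import ctrl,optics
n=sys.argv[1];o=ctrl.get_obs();d=optics.get_image("wrist");cv2.imwrite(f"pics/{n}.png",d["image"])
print(o["t"],o["tool_pos"].round(4),"yaw",np.rad2deg(2*np.arctan2(o["tool_rot"][1],o["tool_rot"][0])).round(1),"cam",cam(d,o)[1].round(3))
for col in("green","red"):
    for c in blobs(mask(d["image"],col),200):
        z=.018 if cv2.contourArea(c)>1e9 else .008
        print(col,c.reshape(-1,2).mean(0).round(),cv2.contourArea(c),"z8",rect(pts(d,c,.008,o)),"z18",rect(pts(d,c,.018,o)),"z56",rect(pts(d,c,.056,o)))
E
python3 look.py w1
```

```text
t: 0.6
tool_pos: [0.2619, -0.4019, 0.2202]
tool_rot: [-3.112, -0.417, -0.0]
contact_force: [-0.5, -0.7, -0.1]
opening: 0.0513
grip_force: 0.0
t: 1.1
tool_pos: [0.3595, -0.204, 0.2106]
tool_rot: [-3.112, -0.418, -0.0]
contact_force: [0.4, -0.4, -0.5]
opening: 0.0511
grip_force: 0.0
t: 1.6
tool_pos: [0.4573, -0.0059, 0.2006]
tool_rot: [-3.041, -0.784, 0.001]
contact_force: [-0.6, -0.2, 0.8]
opening: 0.0512
grip_force: 0.0
1.6 [ 0.4573 -0.0059  0.2006] yaw -331.1 cam [0.517 0.025 0.342]
green [350. 214.] 1066.5 z8 (array([ 0.467 , -0.0306]), 43.9, 18.6, 28.9) z18 (array([ 0.4685, -0.0289]), 42.6, 18.0, 28.9) z56 (array([ 0.4742, -0.0226]), 37.6, 15.9, 28.9)
green [329. 227.] 528.5 z8 (array([ 0.4485, -0.0206]), 51.7, 8.7, 29.0) z18 (array([ 0.4505, -0.0193]), 50.2, 8.4, 29.0) z56 (array([ 0.4583, -0.014 ]), 44.3, 7.4, 29.0)
green [310. 207.] 329.0 z8 (array([0.4499, 0.0022]), 43.9, 18.3, 28.9) z18 (array([0.4519, 0.0029]), 42.6, 17.7, 28.9) z56 (array([0.4596, 0.0055]), 37.6, 15.6, 28.9)
red [615. 147.] 2497.0 z8 (array([ 0.6157, -0.1864]), 117.4, 54.2, 40.5) z18 (array([ 0.6127, -0.18  ]), 113.9, 52.5, 40.5) z56 (array([ 0.6016, -0.156 ]), 100.5, 46.4, 40.5)
red [28. 84.] 1436.5 z8 (array([0.4359, 0.2433]), 46.0, 19.8, -46.7) z18 (array([0.4384, 0.2367]), 44.7, 19.2, -46.7) z56 (array([0.4476, 0.212 ]), 39.4, 16.9, -46.7)
red [19. 25.] 432.5 z8 (array([0.4749, 0.2637]), 29.2, 15.3, -68.8) z18 (array([0.4761, 0.2566]), 28.3, 14.9, -68.8) z56 (array([0.4809, 0.2295]), 25.0, 13.1, -68.8)
```

View pics/w1.png

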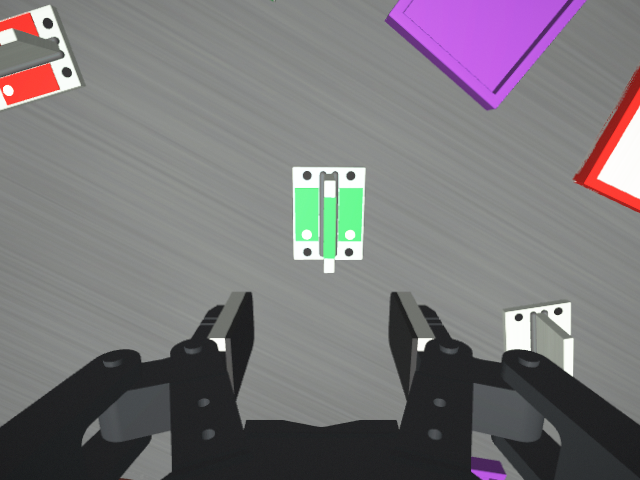

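The wrist view shows the green-tag bracket upright at (329,213), centred between the fingers. Base tags and web-top tag agree on (0.4585,-0.014) at 28.9°.

```bash
python3 go.py 0.4584 -0.0141 0.022 28.9
```

```text
t 1.65 shift [-0.004   0.0088  0.1785] 0.179 turn [-0.002 -0.001  0.001]
```

```bash
python3 -m jog '[[[-0.003,0.0078,0.04],[0,0,0]],[[-0.003,0.0078,0.08],[0,0,0]],[[-0.003,0.0078,0.11],[0,0,0]],[[-0.003,0.0078,0.11],[0,0,0]]]' >/dev/null; python3 go.py 0.4584 -0.0141 0.022 28.9
```

```text
t 2.05 shift [0.0064 0.     0.0639] 0.064 turn [-0.007  0.009 -0.004]
```

```bash
python3 -m jog '[[[0,0,0],[0,0,0]],[[0,0,0],[0,0,0]]]' >/dev/null; python3 go.py 0.4584 -0.0141 0.022 28.9
```

```text
t 2.25 shift [ 0.0008 -0.0043  0.0716] 0.072 turn [ 0.002 -0.003 -0.004]
```

```bash
python3 -m jog '[[[0,0,0],[0,0,0]],[[0,0,0],[0,0,0]]]' >/dev/null; python3 go.py 0.4584 -0.0141 0.022 28.9;python3 -m jog '[[[0,0,0],[0,0,0]],[[0,0,0],[0,0,0]]]' >/dev/null; python3 go.py 0.4584 -0.0141 0.022 28.9; python3 look.py w2
```

```text
t 2.45 shift [ 0.0011 -0.0039  0.0711] 0.071 turn [ 0.002 -0.002 -0.004]
t 2.65 shift [ 0.0018 -0.0031  0.0698] 0.07 turn [ 0.001 -0.001 -0.004]
2.65 [ 0.4582 -0.0177  0.0918] yaw 28.7 cam [0.518 0.013 0.234]
green [344. 244.] 2361.5 z8 (array([ 0.4674, -0.0303]), 44.8, 19.0, 28.7) z18 (array([ 0.4696, -0.0283]), 42.8, 18.2, 28.7) z56 (array([ 0.4781, -0.021 ]), 35.3, 15.0, 28.7)
green [279. 239.] 2099.5 z8 (array([0.4496, 0.0022]), 44.8, 19.1, 28.6) z18 (array([0.4526, 0.0027]), 42.8, 18.2, 28.6) z56 (array([0.4642, 0.0046]), 35.2, 15.0, 28.6)
green [310. 272.] 1415.5 z8 (array([ 0.442 , -0.0213]), 57.3, 9.5, 28.6) z18 (array([ 0.4454, -0.0197]), 54.8, 9.1, 28.6) z56 (array([ 0.4582, -0.0139]), 45.1, 7.5, 28.6)
```

```bash
python3 -m jog '[[[0.001,-0.0025,0.025],[0,0,-0.003]],[[0.001,-0.0025,0.05],[0,0,-0.003]],[[0.001,-0.0025,0.07],[0,0,-0.003]],[[0.001,-0.0025,0.07],[0,0,-0.003]],[[0.001,-0.0025,0.07],[0,0,-0.003]]]' && python3 -m jog '[[[0,0,0],[0,0,0]],[[0,0,0],[0,0,0]],[[0,0,0],[0,0,0]]]' && python3 go.py 0.4584 -0.0141 0.022 28.7
```

```text
t: 3.2
tool_pos: [0.4576, -0.015, 0.0214]
tool_rot: [-3.042, -0.783, 0.001]
contact_force: [0.1, 0.3, 0.5]
opening: 0.0513
grip_force: 0.0
t: 3.5
tool_pos: [0.4585, -0.0152, 0.0224]
tool_rot: [3.042, 0.783, 0.003]
contact_force: [-0.1, 0.5, -0.4]
opening: 0.051
grip_force: 0.0
t 3.5 shift [ 0.0004 -0.001   0.0004] 0.001 turn [ 0.001 -0.002  0.003]
```

Well placed; close at 60 N, then lift.

```bash
H='x'; python3 -m jog '[[[0,0,0],[0,0,0]],[[0,0,0],[0,0,0]],[[0,0,0],[0,0,0]],[[0,0,0],[0,0,0]],[[0,0,0],[0,0,0]]]' 0 60 && python3 -m jog '[[[0,0,0],[0,0,0]],[[0,0,0],[0,0,0]],[[0,0,0],[0,0,0]]]' && python3 -m jog '[[[0,0,-0.02],[0,0,0]],[[0,0,-0.05],[0,0,0]],[[0,0,-0.08],[0,0,0]],[[0,0,-0.08],[0,0,0]],[[0,0,-0.08],[0,0,0]]]' && python3 -m jog '[[[0,0,0],[0,0,0]],[[0,0,0],[0,0,0]]]'; python3 go.py 0.633 0.165 0.10 8.5
```

```text
t: 4.0
tool_pos: [0.4576, -0.0148, 0.0215]
tool_rot: [-3.042, -0.783, 0.0]
contact_force: [-1.3, 1.4, 2.1]
opening: 0.0076
grip_force: 59.4
t: 4.3
tool_pos: [0.4577, -0.0149, 0.0215]
tool_rot: [-3.042, -0.783, 0.0]
contact_force: [-2.4, 2.5, 4.9]
opening: 0.0075
grip_force: 59.4
t: 4.8
tool_pos: [0.4571, -0.0151, 0.1001]
tool_rot: [3.042, 0.783, -0.001]
contact_force: [-0.3, -0.0, -4.3]
opening: 0.0071
grip_force: 59.1
t: 5.0
tool_pos: [0.4559, -0.0147, 0.0987]
tool_rot: [-3.041, -0.782, 0.007]
contact_force: [-0.2, -0.2, -4.1]
opening: 0.0072
grip_force: 59.1
t 5.0 shift [ 0.2418 -0.0719 -0.002 ] 0.252 turn [-0.002  0.004  0.355]
```

```bash
python3 go.py 0.563 0.155 0.16 8.5
```

```text
t 5.0 shift [ 0.1755 -0.0971 -0.0617] 0.21 turn [-0.002  0.004  0.355]
```

```bash
python3 -m jog '[[[0.1755,-0.097,-0.062],[0,0,0.355]],[[0.1755,-0.097,-0.062],[0,0,0.355]],[[0.1755,-0.097,-0.062],[0,0,0.355]],[[0.1755,-0.097,-0.062],[0,0,0.355]],[[0.1755,-0.097,-0.062],[0,0,0.355]]]' >/dev/null&& python3 -m jog '[[[0,0,0],[0,0,0]],[[0,0,0],[0,0,0]],[[0,0,0],[0,0,0]],[[0,0,0],[0,0,0]]]' && python3 look.py w3
```

```text
t: 5.9
tool_pos: [0.5636, 0.1536, 0.162]
tool_rot: [3.133, 0.232, -0.003]
contact_force: [1.0, 0.5, -4.1]
opening: 0.0073
grip_force: 59.8
5.9 [0.5636 0.1536 0.162 ] yaw 8.5 cam [0.631 0.162 0.304]
green [319.  86.] 6409.5 z8 (array([0.6417, 0.1647]), 121.6, 110.7, 8.5) z18 (array([0.6413, 0.1646]), 117.5, 107.0, 8.5) z56 (array([0.64  , 0.1643]), 101.9, 92.8, 8.5)
green [321. 354.] 3418.5 z8 (array([0.4496, 0.1345]), 127.7, 24.1, 8.8) z18 (array([0.4558, 0.1355]), 123.3, 23.3, 8.8) z56 (array([0.4791, 0.139 ]), 106.9, 20.2, 8.8)
green [371. 284.] 3193.5 z8 (array([0.5108, 0.1081]), 86.2, 37.1, 8.5) z18 (array([0.5149, 0.11  ]), 83.3, 35.8, 8.5) z56 (array([0.5304, 0.1169]), 72.2, 31.0, 8.5)
green [271. 284.] 3170.5 z8 (array([0.5005, 0.178 ]), 86.1, 36.9, 8.3) z18 (array([0.5049, 0.1775]), 83.2, 35.7, 8.3) z56 (array([0.5217, 0.1754]), 72.1, 30.9, 8.3)
red [161. 322.] 1172.0 z8 (array([0.4626, 0.2688]), 45.8, 20.0, -46.5) z18 (array([0.4683, 0.2652]), 44.2, 19.3, -46.5) z56 (array([0.49  , 0.2515]), 38.3, 16.7, -46.5)
```

View pics/w3.png

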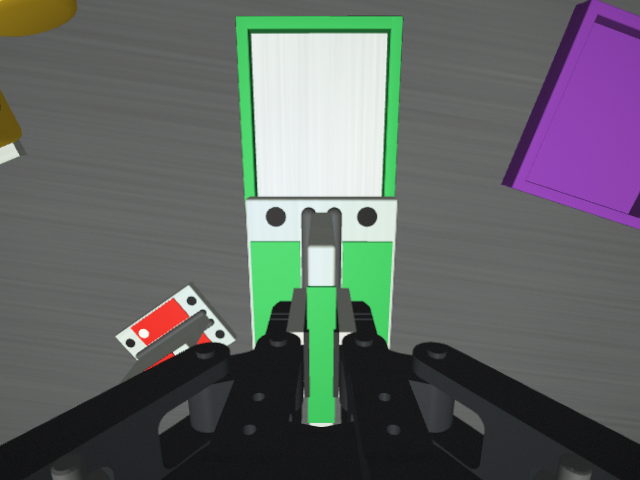

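The held bracket is square in the fingers and the pass nest lies ahead, with its far rim at row 16. Its centre is about (0.635,0.164), at 8.5°.

```bash
python3 go.py 0.6345 0.164 0.07 8.5
```

```text
t 5.95 shift [0.0716 0.0003 0.0923] 0.117 turn [ 0.     0.001 -0.001]
```

```bash
python3 -m jog '[[[0.04,0,0.02],[0,0,0]],[[0.0715,0,0.05],[0,0,0]],[[0.0715,0,0.08],[0,0,0]],[[0.0715,0,0.092],[0,0,0]],[[0.0715,0,0.092],[0,0,0]]]' >/dev/null&& python3 -m jog '[[[0,0,0],[0,0,0]],[[0,0,0],[0,0,0]],[[0,0,0],[0,0,0]],[[0,0,0],[0,0,0]]]' && python3 go.py 0.6345 0.164 0.0285 8.5
```

```text
t: 6.85
tool_pos: [0.6359, 0.1654, 0.073]
tool_rot: [-3.133, -0.234, -0.004]
contact_force: [-0.2, 0.7, -3.9]
opening: 0.0074
grip_force: 59.6
t 6.85 shift [-0.0018  0.0012  0.0445] 0.045 turn [ 0.    -0.003  0.001]
```

```bash
python3 -m jog '[[[-0.001,0.001,0.012],[0,0,0]],[[-0.001,0.001,0.024],[0,0,0]],[[-0.001,0.001,0.034],[0,0,0]],[[-0.001,0.001,0.038],[0,0,0]],[[-0.001,0.001,0.038],[0,0,0]]]' >/dev/null&& python3 -m jog '[[[0,0,0],[0,0,0]],[[0,0,0],[0,0,0]],[[0,0,0],[0,0,0]]]' && for i in 1; do python3 -m jog '[[[0,0,0.001],[0,0,0]],[[0,0,0.002],[0,0,0]],[[0,0,0.003],[0,0,0]],[[0,0,0.003],[0,0,0]],[[0,0,0.003],[0,0,0]]]'; done
```

```text
t: 7.65
tool_pos: [0.6349, 0.1642, 0.0341]
tool_rot: [-3.133, -0.234, -0.002]
contact_force: [0.4, -0.8, -4.4]
opening: 0.007
grip_force: 59.8
t: 8.15
tool_pos: [0.6343, 0.1641, 0.0302]
tool_rot: [-3.133, -0.233, 0.0]
contact_force: [0.3, -0.2, -4.3]
opening: 0.007
grip_force: 59.8
```

```bash
python3 -m jog '[[[0,0,0.001],[0,0,0]],[[0,0,0.002],[0,0,0]],[[0,0,0.002],[0,0,0]]]'; python3 -m jog '[[[0,0,0.0005],[0,0,0]],[[0,0,0.001],[0,0,0]],[[0,0,0.001],[0,0,0]]]'
```

```text
t: 8.45
tool_pos: [0.6342, 0.1641, 0.028]
tool_rot: [3.133, 0.233, -0.001]
contact_force: [-0.4, 0.2, -4.5]
opening: 0.007
grip_force: 59.8
t: 8.75
tool_pos: [0.6346, 0.1642, 0.0277]
tool_rot: [-3.133, -0.234, -0.001]
contact_force: [-1.3, 0.7, -1.9]
opening: 0.0073
grip_force: 60.2
```

```bash
python3 -m jog '[[[0,0,0.0005],[0,0,0]],[[0,0,0.0007],[0,0,0]],[[0,0,0.0007],[0,0,0]]]'; python3 -m jog '[[[0,0,0],[0,0,0]],[[0,0,0],[0,0,0]],[[0,0,0],[0,0,0]],[[0,0,0],[0,0,0]]]' 0.4; python3 -m jog '[[[0,0,-0.03],[0,0,0]],[[0,0,-0.07],[0,0,0]],[[0,0,-0.11],[0,0,0]],[[0,0,-0.13],[0,0,0]],[[0,0,-0.13],[0,0,0]]]' ;python3 -m jog '[[[0,0,0],[0,0,0]],[[0,0,0],[0,0,0]]]' 0.6; python3 go.py 0.447 0.259 0.20 133.5; python3 look.py w4
```

```text
t: 9.05
tool_pos: [0.6346, 0.1642, 0.0276]
tool_rot: [3.133, 0.234, 0.001]
contact_force: [-5.7, -1.7, 4.8]
opening: 0.0077
grip_force: 61.2
t: 9.45
tool_pos: [0.6346, 0.1642, 0.0265]
tool_rot: [-3.133, -0.234, -0.001]
contact_force: [-0.7, -0.1, 0.3]
opening: 0.0342
grip_force: 0.0
t: 9.95
tool_pos: [0.6372, 0.1646, 0.1619]
tool_rot: [-3.132, -0.234, -0.014]
contact_force: [0.3, 0.2, 0.4]
opening: 0.0345
grip_force: 0.0
t: 10.15
tool_pos: [0.6331, 0.164, 0.1541]
tool_rot: [3.133, 0.234, -0.006]
contact_force: [-0.5, -0.4, -0.4]
opening: 0.0513
grip_force: 0.0
t 10.15 shift [-0.1702 -0.1216 -0.0452] 0.214 turn [-4.000e-03  2.000e-03 -2.181e+00]
10.15 [0.6331 0.164  0.1541] yaw 8.5 cam [0.701 0.173 0.296]
green [319. 214.] 26348.0 z8 (array([0.6348, 0.1638]), 130.8, 110.7, 8.5) z18 (array([0.6371, 0.1641]), 126.3, 106.9, 8.5) z56 (array([0.6459, 0.1653]), 109.0, 92.2, 8.5)
red [153. 463.] 432.5 z8 (array([0.3963, 0.276 ]), 47.3, 10.9, -46.4) z18 (array([0.4069, 0.2724]), 45.6, 10.5, -46.4) z56 (array([0.4472, 0.2588]), 39.4, 9.1, -46.4)
```

```bash
python3 -c "
from station import ctrl;print(ctrl.get_obs()['q'])"; python3 go.py 0.447 0.259 0.20 -46.5
```

```text
[1.39668449e-01 1.78337281e-01 1.60849379e+00 2.59719653e-05
 1.35879729e+00 1.56171368e+00]
t 10.2 shift [-0.1701 -0.1216 -0.0454] 0.214 turn [0.002 0.004 0.96 ]
```

```bash
python3 -m jog '[[[-0.17,-0.1216,-0.045],[0,0,0.6]],[[-0.17,-0.1216,-0.045],[0,0,0.6]],[[-0.17,-0.1216,-0.045],[0,0,0.6]],[[-0.17,-0.1216,-0.045],[0,0,0.6]],[[-0.17,-0.1216,-0.045],[0,0,0.6]]]' >/dev/null; python3 -m jog '[[[0,0,0],[0,0,0.36]],[[0,0,0],[0,0,0.36]],[[0,0,0],[0,0,0.36]],[[0,0,0],[0,0,0.36]]]'>/dev/null;  python3 -m jog '[[[0,0,0],[0,0,0]],[[0,0,0],[0,0,0]],[[0,0,0],[0,0,0]],[[0,0,0],[0,0,0]]]'; python3 look.py w5;  python3 go.py 0.447 0.259 0.09 -46.5
```

```text
t: 11.5
tool_pos: [0.4483, 0.2591, 0.2015]
tool_rot: [2.887, -1.239, -0.0]
contact_force: [-0.0, 1.1, -0.4]
opening: 0.0514
grip_force: 0.0
11.5 [0.4483 0.2591 0.2015] yaw -46.5 cam [0.496 0.208 0.343]
green [238.  25.] 1791.5 z8 (array([0.592 , 0.2019]), 93.9, 43.1, 43.3) z18 (array([0.5891, 0.2021]), 91.1, 41.8, 43.3) z56 (array([0.5782, 0.2029]), 80.5, 36.9, 43.3)
red [300. 209.] 1064.5 z8 (array([0.4629, 0.269 ]), 43.9, 17.9, -46.9) z18 (array([0.4639, 0.2672]), 42.5, 17.4, -46.9) z56 (array([0.4676, 0.2603]), 37.6, 15.4, -46.9)
red [344. 212.] 979.0 z8 (array([0.4357, 0.2431]), 43.9, 18.4, -46.0) z18 (array([0.4374, 0.2421]), 42.6, 17.9, -46.0) z56 (array([0.4442, 0.2382]), 37.6, 15.8, -46.0)
red [322. 222.] 590.5 z8 (array([0.4415, 0.2638]), 52.3, 8.7, -46.5) z18 (array([0.4431, 0.2621]), 50.8, 8.4, -46.5) z56 (array([0.4492, 0.2559]), 44.8, 7.4, -46.5)
t 11.55 shift [-0.0008  0.001   0.1116] 0.112 turn [ 0.    -0.     0.001]
```

View pics/w5.png

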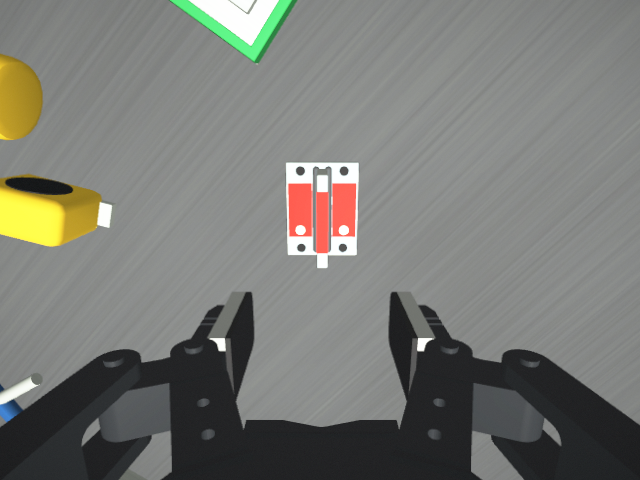

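The red-tag bracket is upright at (322,210), in line with the fingers; its centre is (0.4493,0.256), at -46.5°.

```bash
python3 go.py 0.4493 0.256 0.022 -46.5
```

```text
t 11.55 shift [0.003  0.0014 0.1796] 0.18 turn [ 0.    -0.     0.001]
```

```bash
python3 -m jog '[[[0.003,0.0014,0.04],[0,0,0]],[[0.003,0.0014,0.08],[0,0,0]],[[0.003,0.0014,0.11],[0,0,0]],[[0.003,0.0014,0.11],[0,0,0]],[[0.003,0.0014,0.11],[0,0,0]]]' >/dev/null;  python3 -m jog '[[[0,0,0],[0,0,0]],[[0,0,0],[0,0,0]],[[0,0,0],[0,0,0]]]' >/dev/null;python3 go.py 0.4493 0.256 0.022 -46.5
```

```text
t 12.35 shift [-0.0005  0.0014  0.0715] 0.072 turn [-0.003 -0.001  0.   ]
```

```bash
python3 -m jog '[[[0,0.001,0.025],[0,0,0]],[[0,0.001,0.05],[0,0,0]],[[0,0.001,0.069],[0,0,0]],[[0,0.001,0.069],[0,0,0]],[[0,0.001,0.069],[0,0,0]]]' >/dev/null;  python3 -m jog '[[[0,0,0],[0,0,0]],[[0,0,0],[0,0,0]],[[0,0,0],[0,0,0]]]';python3 go.py 0.4493 0.256 0.022 -46.5
```

```text
t: 13.15
tool_pos: [0.4494, 0.2557, 0.0238]
tool_rot: [-2.885, 1.239, -0.002]
contact_force: [-0.3, 1.2, 0.2]
opening: 0.0514
grip_force: 0.0
t 13.15 shift [-0.0003 -0.0001  0.0018] 0.002 turn [-0.002 -0.001  0.   ]
```

```bash
python3 -m jog '[[[0,0,0.001],[0,0,0]],[[0,0,0.001],[0,0,0]],[[0,0,0.001],[0,0,0]],[[0,0,0.001],[0,0,0]],[[0,0,0.001],[0,0,0]]]' 0 60 >/dev/null&& python3 -m jog '[[[0,0,0],[0,0,0]],[[0,0,0],[0,0,0]],[[0,0,0],[0,0,0]]]' && python3 -m jog '[[[0,0,-0.02],[0,0,0]],[[0,0,-0.06],[0,0,0]],[[0,0,-0.1],[0,0,0]],[[0,0,-0.14],[0,0,0]],[[0,0,-0.14],[0,0,0]]]' >/dev/null&& python3 -m jog '[[[0,0,0],[0,0,0]],[[0,0,0],[0,0,0]]]'; python3 go.py 0.578 -0.233 0.16 5.9
```

```text
t: 13.95
tool_pos: [0.4489, 0.2556, 0.0219]
tool_rot: [-2.886, 1.239, -0.001]
contact_force: [1.6, 1.7, 0.9]
opening: 0.0069
grip_force: 59.1
t: 14.65
tool_pos: [0.4464, 0.2545, 0.1581]
tool_rot: [2.882, -1.238, -0.007]
contact_force: [0.8, -0.7, -6.1]
opening: 0.0074
grip_force: 59.4
t 14.65 shift [ 0.4441  0.2402 -0.0015] 0.505 turn [ 0.005  0.005 -0.914]
```

```bash
python3 -m jog '[[[0.148,0.08,0],[0,0,0]],[[0.148,0.08,0],[0,0,0]],[[0.148,0.08,0],[0,0,0]],[[0.148,0.08,0],[0,0,0]]]' >/dev/null; python3 -m jog '[[[0.148,0.08,0],[0,0,0]],[[0.148,0.08,0],[0,0,0]],[[0.148,0.08,0],[0,0,0]],[[0.148,0.08,0],[0,0,0]]]' >/dev/null; python3 -m jog '[[[0.148,0.08,0],[0,0,-0.6]],[[0.148,0.08,0],[0,0,-0.6]],[[0.148,0.08,0],[0,0,-0.6]],[[0.148,0.08,0],[0,0,-0.6]],[[0.148,0.08,0],[0,0,-0.6]]]' >/dev/null;python3 -m jog '[[[0,0,0],[0,0,-0.314]],[[0,0,0],[0,0,-0.314]],[[0,0,0],[0,0,-0.314]],[[0,0,0],[0,0,-0.314]],[[0,0,0],[0,0,-0.314]]]' >/dev/null; python3 -m jog '[[[0,0,0],[0,0,0]],[[0,0,0],[0,0,0]],[[0,0,0],[0,0,0]]]'; python3 look.py w6; python3 go.py 0.6485 -0.2256 0.07 5.9
```

```text
t: 16.75
tool_pos: [0.5803, -0.2318, 0.1617]
tool_rot: [3.137, 0.161, 0.0]
contact_force: [0.2, -0.2, -4.8]
opening: 0.0071
grip_force: 60.1
16.75 [ 0.5803 -0.2318  0.1617] yaw 5.9 cam [ 0.648 -0.226  0.304]
red [326. 112.] 28749.5 z8 (array([ 0.6521, -0.2285]), 130.7, 111.2, 5.9) z18 (array([ 0.6519, -0.2285]), 126.2, 107.5, 5.9) z56 (array([ 0.6514, -0.2282]), 109.4, 93.2, 5.9)
red [321. 360.] 3327.0 z8 (array([ 0.4601, -0.2457]), 122.9, 24.0, 5.5) z18 (array([ 0.4665, -0.245 ]), 118.7, 23.2, 5.5) z56 (array([ 0.4907, -0.2426]), 102.9, 20.1, 5.5)
red [371. 288.] 2892.0 z8 (array([ 0.5229, -0.2748]), 81.3, 37.4, 6.0) z18 (array([ 0.5272, -0.2732]), 78.6, 36.2, 6.0) z56 (array([ 0.5433, -0.267 ]), 68.1, 31.4, 6.0)
red [271. 288.] 2876.0 z8 (array([ 0.5158, -0.2048]), 81.2, 37.0, 5.8) z18 (array([ 0.5203, -0.2055]), 78.4, 35.8, 5.8) z56 (array([ 0.5373, -0.2083]), 68.0, 31.0, 5.8)
t 16.8 shift [0.0685 0.0007 0.0917] 0.114 turn [ 0.    -0.    -0.001]
```

View pics/w6.png

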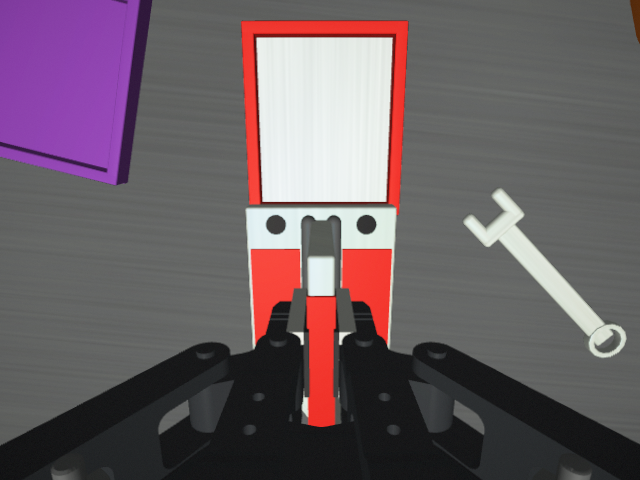

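The red-tag bracket is held square and the reject nest is ahead (rim from row 21 to about 210), centre about (0.6505,-0.228) at 5.9°.

```bash
python3 go.py 0.6505 -0.228 0.07 5.9
```

```text
t 16.8 shift [0.0702 0.0033 0.0917] 0.116 turn [ 0.    -0.    -0.001]
```

```bash
python3 -m jog '[[[0.04,0.003,0.02],[0,0,0]],[[0.07,0.003,0.05],[0,0,0]],[[0.07,0.003,0.08],[0,0,0]],[[0.07,0.003,0.092],[0,0,0]],[[0.07,0.003,0.092],[0,0,0]]]' >/dev/null&& python3 -m jog '[[[0,0,0],[0,0,0]],[[0,0,0],[0,0,0]],[[0,0,0],[0,0,0]],[[0,0,0],[0,0,0]]]' >/dev/null&& python3 go.py 0.6505 -0.228 0.0285 5.9
```

```text
t 17.7 shift [-0.0005 -0.0002  0.0429] 0.043 turn [ 0.001 -0.002 -0.   ]
```

```bash
python3 -m jog '[[[0,0,0.012],[0,0,0]],[[0,0,0.024],[0,0,0]],[[0,0,0.034],[0,0,0]],[[0,0,0.038],[0,0,0]],[[0,0,0.038],[0,0,0]]]' >/dev/null&& python3 -m jog '[[[0,0,0],[0,0,0]],[[0,0,0],[0,0,0]],[[0,0,0],[0,0,0]]]' &&python3 -m jog '[[[0,0,0.001],[0,0,0]],[[0,0,0.002],[0,0,0]],[[0,0,0.003],[0,0,0]],[[0,0,0.003],[0,0,0]],[[0,0,0.003],[0,0,0]]]'
```

```text
t: 18.5
tool_pos: [0.6506, -0.2279, 0.0322]
tool_rot: [3.137, 0.161, 0.001]
contact_force: [-0.6, 0.5, -4.9]
opening: 0.0072
grip_force: 60.1
t: 19.0
tool_pos: [0.6502, -0.2276, 0.0285]
tool_rot: [-3.137, -0.161, 0.0]
contact_force: [-0.1, -0.1, -4.8]
opening: 0.0073
grip_force: 60.1
```

```bash
python3 -m jog '[[[0,0,0.0005],[0,0,0]],[[0,0,0.001],[0,0,0]],[[0,0,0.001],[0,0,0]]]'; python3 -m jog '[[[0,0,0.0005],[0,0,0]],[[0,0,0.0005],[0,0,0]],[[0,0,0.0005],[0,0,0]]]'
```

```text
t: 19.3
tool_pos: [0.6504, -0.2278, 0.0283]
tool_rot: [3.137, 0.161, 0.0]
contact_force: [-2.0, 0.7, 0.3]
opening: 0.0072
grip_force: 60.8
t: 19.6
tool_pos: [0.6505, -0.2278, 0.0282]
tool_rot: [3.137, 0.162, 0.001]
contact_force: [-4.6, 2.1, 4.7]
opening: 0.0071
grip_force: 61.6
```

On the floor; release, rise, step back and check from the top camera.

```bash
python3 -m jog '[[[0,0,0],[0,0,0]],[[0,0,0],[0,0,0]],[[0,0,0],[0,0,0]],[[0,0,0],[0,0,0]]]' 0.4; python3 -m jog '[[[0,0,-0.03],[0,0,0]],[[0,0,-0.07],[0,0,0]],[[0,0,-0.11],[0,0,0]],[[0,0,-0.13],[0,0,0]],[[0,0,-0.13],[0,0,0]]]' ;python3 -m jog '[[[-0.2,0,-0.05],[0,0,0]],[[-0.2,0,-0.05],[0,0,0]],[[-0.2,0,-0.05],[0,0,0]],[[-0.2,0,-0.05],[0,0,0]],[[-0.2,0,-0.05],[0,0,0]]]'
python3 -m jog '[[[0,0,0],[0,0,0]],[[0,0,0],[0,0,0]],[[0,0,0],[0,0,0]]]'
python3 - <<'E'
from station import optics
import numpy as np
from h import *
d=optics.get_image("top");im=d["image"]
for col in("green","red"):
    m=mask(im,col);cs,hi=cv2.findContours(m,cv2.RETR_CCOMP,cv2.CHAIN_APPROX_NONE)
    for c in cs:
        A=cv2.contourArea(c)
        if A>80:print(col,c.reshape(-1,2).mean(0).round(),A,rect(pts(d,c,.018 if A>1500 else .014)))
cv2.imwrite("pics/end.png",cv2.resize(im[90:220,180:490],None,fx=2.5,fy=2.5,interpolation=3))
E
```

```text
t: 20.0
tool_pos: [0.6505, -0.2278, 0.0271]
tool_rot: [3.137, 0.161, 0.001]
contact_force: [0.2, -0.2, 0.5]
opening: 0.0342
grip_force: 0.0
t: 20.5
tool_pos: [0.6529, -0.2289, 0.1627]
tool_rot: [3.133, 0.161, 0.013]
contact_force: [0.5, 0.6, 0.3]
opening: 0.034
grip_force: 0.0
t: 21.0
tool_pos: [0.4477, -0.2482, 0.2065]
tool_rot: [3.138, 0.157, -0.002]
contact_force: [-0.0, 0.5, 0.1]
opening: 0.0342
grip_force: 0.0
t: 21.3
tool_pos: [0.452, -0.2479, 0.206]
tool_rot: [-3.136, -0.163, 0.002]
contact_force: [0.2, 0.8, 0.5]
opening: 0.0342
grip_force: 0.0
green [239. 155.] 157.0 (array([0.6379, 0.1464]), 45.1, 18.8, 9.6)
green [221. 153.] 217.0 (array([0.6421, 0.1806]), 63.9, 24.0, 7.8)
green [229. 156.] 3676.5 (array([0.633 , 0.1648]), 130.9, 108.0, 8.7)
green [229. 155.] 2855.0 (array([0.6347, 0.1643]), 115.6, 96.0, 8.4)
red [427. 147.] 217.5 (array([ 0.6456, -0.2105]), 45.2, 20.0, 5.7)
red [446. 140.] 185.5 (array([ 0.6578, -0.2463]), 61.2, 18.2, 6.1)
red [436. 144.] 3836.0 (array([ 0.6484, -0.2256]), 131.1, 110.1, 5.9)
red [435. 145.] 2823.5 (array([ 0.6486, -0.2246]), 113.7, 93.6, 6.0)
```

View pics/end.png

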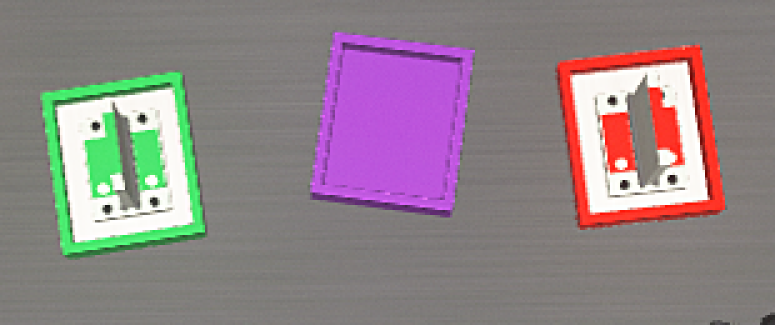

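Both brackets lie flat and centred in their own nests, with the webs along the long side; the purple trays are untouched.

```bash
python3 -c "
from station import job;print(job.finish_job())"
```

```text
the job is handed in; nothing more can be done
None
```

The green-tag bracket is in the pass nest and the red-tag bracket is in the reject nest; each was set down flat, near the middle and in line, and I handed the job in at about 21 s.

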